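# Put the garlic away in the push-to-open caddy

## Robot

A 6-joint arm with a two-finger parallel gripper is mounted at the origin on a cart in front of the work surface, level with it; the furniture and walls round the work are solid. World frame = base frame: x ahead of the robot, y to its left, z up, the work surface at z = 0. Lengths are in m, angles in rad, forces in N, time in s.
With the tool pointing down it reaches from about 0.325 to 0.875 m from the base axis. Payload 4.4 kg.
Tool frame: the origin (TCP) lies on the centre line of the jaws, within the pads' length; the fingertips stand 14 mm ahead of it and the grasp point (between the pads) lies 5 mm behind it; z points along the fingers, y is the line along which they close (so a half turn about z gives the same grasp; the last joint's range is limited). The gripper opens to 85 mm and grips with 20 to 120 N. Pads are 22 mm wide; open, the fingers measure 114 mm over their backs; the gripper's body (76 mm by 85 mm) begins 54 mm behind the grasp point. The pads swing forward as they close: fully open they stand 13 mm farther back than shut.
Start: joints at [1.026, 0.207, 1.542, -0, 1.393, -0.15], TCP at [0.221, 0.531, 0.245] pointing down, gripper open.
Joint ranges: [-2.73, 2.73], [-0.86, 2.22], [0.23, 2.46], [-1.11, 4.25], [0.08, 2.63], [-2.82, 2.82]. Speed limits (rad/s): [2.79, 2.79, 3.14, 3.14, 3.14, 3.14].

## Interface

Orientations are given as a unit quaternion [w, x, y, z].
In Python, from plant import manip gives the robot as it stands.
- The arm moves only by the tool send_rows, never from a script. Its argument "motion" is a list of rows, each an object of numbers: "tx", "ty", "tz": the shift along the tool's x, y, z as a fraction of full scale; "twist": the turn about the tool's z as a fraction of full scale. In form: [{"tx": .., "ty": .., "tz": .., "twist": ..}, ...]. A call has 1 to 20 rows; each row is the pose to reach, as a shift and turn from the pose commanded when the call began, along the tool's axes at that moment, turning the shorter way round; what a row does not reach only later rows make up. Full scale, the value 1, is 0.4 m for a shift and 2 pi rad for a turn. A row lasts 1/8 s, in which the tool goes at most 62.5 mm and 10.7 degrees, less where a joint would pass 70% of its speed; a pose out of reach is approached as far as the arm can. A call with a number of a shift or a turn outside -1 to 1 is refused whole. A call with a gripper value outside its range is refused whole. "grip" is the closure, from -1 (fully open) to 1 (shut), set as the call begins (left out, the last holds). The fingers move at their own pace and stop on an object; "newtons" is the grip in N (left out, the last holds). Time passes only in rows, so rows that repeat a pose let the fingers close. It gives the time, the measured TCP pose, the force, the opening and the grip force at its end, in the units of the state.
- manip.get_obs(): the state, without advancing time (a new reading comes with each control period).
- manip.read_camera(name): name is "scene" or "top" or "wrist"; returns (picture, depth): 400x640x3 uint8, blue, green, red; 400x640 float32, m along the optical axis (not along the pixel's ray), 0 where there is no reading.
- manip.camera_info(name): a dict with "camera_matrix" (3x3 intrinsics, pixels), "position" and "rotation" of the camera in the world. Camera axes: x right, y up, looking along -z (the intrinsics and any distortion apply to the point x, -y, -z); pixel columns grow to the right and rows downward; lengths in m; the calibration is good to about 2 mm. A picture is of the moment at which its call begins: read the wrist's pose just before it. camera_info takes no time and is no camera call; for the wrist camera it gives the pose at the moment of the call.
- manip.sign_off(): hands the job in; it is judged then, once.
The state is a dict: "t": time; "qpos": joint angles; "qd": joint speeds; "tau": joint torques, N m; "position": TCP position; "ee_rot": TCP orientation; "force": force on the tool from outside, world axes, zero at the start; "torque": the same for the moment, N m; "width": finger opening in m; "gripper_force": force on a finger pad.
Only numpy, scipy, OpenCV 4.12 (cv2) and the standard library are available. Lean on these libraries where they do the work, as an engineer would, in place of code of your own. Each camera call takes 0.05 s, during which the arm holds its last target. There are 200 camera calls.

## Task

Put the garlic away in the white caddy: press its wooden lid gently, where the round metal mark shows, until the touch latch clicks, and catch the lid as it springs up so that it does not fly open. Then lift the lid until it stands open by itself, and set the garlic down inside without dropping it. Leave the lid standing open and the other things on the worktop where they are.

Things in the scene. Friction and masses are not known exactly. Their poses are not given: they have to be found in the camera images.
- caddy: White box with a wooden lid, fixed: 150 mm deep (x), 220 wide (y), rim at z 67, walls 6, inner floor z 9. Origin under its centre on the worktop; x from front (robot side) to back. A grey latch housing fills x -69 to -43 along the front, up to z 66; a thin plunger springs up from it at x -57, y 45 to z 112. Free inside: x -43 to 69, y -104 to 104.
- lid (a joint): Lid angle, rad: 0 latched (level), up positive, stop 1.9. Pressed at the mark it yields at 6 N; the latch lets go at 4 mm (-0.03); from 5 mm a buffer adds 8 N per mm (14 N = released; hard stop 7 mm). Then a spring throws it open at several rad/s unless held from above; let up slowly it rests on the plunger at about 0.27. Lifted past 1.7 it sinks back onto its stop.
- touch_mark (a point): Centre of the round steel mark (22 mm across, flush) on the top face of the lid, 131 mm from the hinge line and 25 mm from the front edge; moves with the lid. Top face of the closed lid 83 mm above the worktop.
- lid_edge (a point): Point on the lower front edge of the lid, 156 mm from the hinge line, at caddy y -60; moves with the lid. Lid: plate 8 mm thick, 224 wide. The underside is clear here; a striker bar hangs 25 mm below the lid's middle (y -13 to 8, 19 to 27 mm behind the front edge). With the lid resting on the plunger this edge is about 50 mm above the rim.
- lid_hinge (a point): Middle of the hinge line, at the back of the caddy: caddy x +75 mm, z 79 mm; the line runs along caddy y, in the middle of the lid's thickness.
- caddy_floor (a point): Middle of the free inner floor of the caddy (caddy x +13, y 0, z 9 mm).
- garlic: Pale garlic bulb, 53 x 52 x 52 mm, about 30 g. Origin at the centre of its underside, z up.
- lemon: Yellow lemon, 71 x 53 x 51 mm, lying loose on the worktop (bystander). Origin under its centre.
- tin: Short food tin, 75 mm across, 58 mm tall (bystander). Origin under its centre.
- onion: Red onion, 84 x 81 x 82 mm (bystander). Origin under its centre.
- timer: White and red kitchen timer, 65 mm across, 55 mm tall (bystander). Origin under its centre.
There are look-alikes about, which are no part of the job. Leave any blue look-alike of the garlic alone.

How it is judged:
By the outcome, as a careful person would: the job done as asked, in the order asked, and still so for the second after the job is handed in, with the robot touching nothing.
It also fails if it takes over 70 s, if anything falls off the work surface, if the arm or the gripper's body presses on something with over 40 N, if the wrist force passes 120 N, or if a joint passes its speed limit or range.

## Working session

There is one attempt and no reset: what is moved stays moved. The work goes in short steps, Python scripts to look and compute and a tool call to move; the robot and the scene stay as the last step left them, time stands still between calls to the robot, and variables do not carry over. Pictures are saved under pics/ and viewed, at most 10 in all, crops included, and the job is handed in when it is done.

Besides the shell and the picture viewer there is one more tool, called after "Emit:" as name([rows], argument=value, ...), one row to a line, values as JSON. send_rows: Moves the arm, as the interface text tells. Shift numbers are shares of 0.4 m and turn numbers shares of 2 pi rad, none past 1 either way. Its arguments: {"type":"object","properties":{"motion":{"type":"array"},"grip":{"type":"number"},"newtons":{"type":"number"}},"required":["motion"]}

```bash
mkdir -p pics
cat > h.py <<'E'
import numpy as np, cv2
from plant import manip
def cam(n):
    i=manip.camera_info(n); p,d=manip.read_camera(n)
    return p,d,i
def pts(d,i):
    K=np.array(i["camera_matrix"]);R=np.array(i["rotation"]);t=np.array(i["position"])
    v,u=np.mgrid[:d.shape[0],:d.shape[1]]
    c=np.stack([(u-K[0,2])/K[0,0]*d,-(v-K[1,2])/K[1,1]*d,-d],-1)
    return c@R.T+t
E
python3 - <<'E'
from h import *
for n in("top","scene"):
    p,d,i=cam(n); cv2.imwrite(f"pics/{n}0.png",p); np.savez(f"{n}0.npz",p=p,d=d,P=pts(d,i))
    print(n,{k:np.round(v,3).tolist() if not isinstance(v,str) else v for k,v in i.items()})
o=manip.get_obs();print(o["position"],o["ee_rot"],o["t"],o["width"])
E
```

```text
Traceback (most recent call last):
  File "h.py", line 10, in pts
    return c@R.T+t
           ~^~~~
ValueError: matmul: Input operand 1 has a mismatch in its core dimension 0, with gufunc signature (n?,k),(k,m?)->(n?,m?) (size 4 is different from 3)
```

View pics/top0.png

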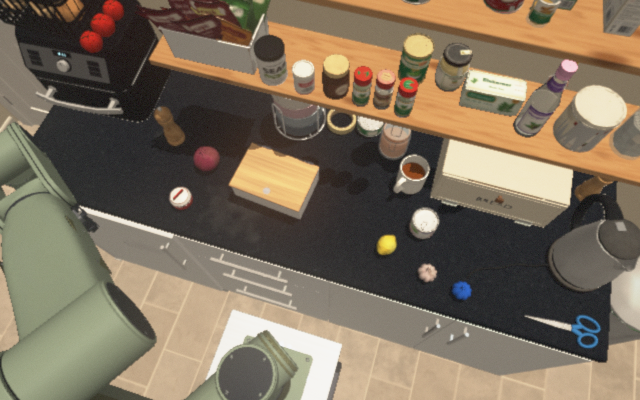

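The top view shows the caddy with its wooden lid at about (275,180) and the steel mark near (266,190). The pale garlic is at (427,272) and its blue look-alike at (461,290). The lemon is at (387,245), the tin at (424,222), the onion at (206,158) and the timer at (180,197).

```bash
sed -i '1i from scipy.spatial.transform import Rotation as Ro' h.py; sed -i 's/R=np.array(i\["rotation"\])/R=Ro.from_quat(i["rotation"],scalar_first=True).as_matrix()/' h.py
python3 - <<'E'
from h import *
for n in("top","scene"):
    p,d,i=cam(n); P=pts(d,i); cv2.imwrite(f"pics/{n}1.png",p); np.savez(f"{n}1.npz",p=p,d=d,P=P)
    print(n,{k:np.round(v,3).tolist() for k,v in i.items() if not isinstance(v,str)})
    if n=="top":
        for nm,u,v in [("worktop",330,200),("lid",275,180),("mark",266,190),("garlic",427,272),("blue",461,290),("lemon",387,245),("tin",424,222),("onion",206,158),("timer",180,197)]:
            print(nm,np.round(P[v,u],3))
        hsv=cv2.cvtColor(p,cv2.COLOR_BGR2HSV)
        # lid by height
        m=((abs(P[...,2]-.083)<.008)&(hsv[...,1]>60)).astype(np.uint8); m[:140]=0;m[220:]=0;m[:,:225]=0;m[:,325:]=0
        m=cv2.morphologyEx(m,cv2.MORPH_OPEN,np.ones((3,3)))
        q=P[m>0]; r=cv2.minAreaRect((q[:,:2]*1000).astype(np.float32)); print("lid",r,cv2.boxPoints(r).round(),np.median(q[:,2]),len(q))
        # mark: low saturation in lid
        s=(m==0)|(hsv[...,1]<70)
        sub=[(u,v) for v in range(182,198) for u in range(256,277) if hsv[v,u,1]<75 and abs(P[v,u,2]-.083)<.01]
        if sub: a=np.array(sub);print("markpx",a.mean(0),len(a),np.round(np.mean([P[v,u] for u,v in sub],0),4))
        # garlic
        g=P[255:290,410:445].reshape(-1,3); g=g[g[:,2]>.012]; print("garlic",g.min(0).round(3),g.max(0).round(3),((g.min(0)+g.max(0))/2).round(3))
        big=cv2.resize(p[130:310,160:500],None,fx=2.3,fy=2.3,interpolation=cv2.INTER_CUBIC); cv2.imwrite("pics/crop1.png",big)
o=manip.get_obs();print(o["position"],o["ee_rot"],o["t"],o["width"])
E
```

```text
top {'camera_matrix': [[457.141, 0.0, 322.227], [0.0, 457.141, 197.273], [0.0, 0.0, 1.0]], 'position': [0.004, -0.165, 1.285], 'rotation': [0.787, 0.17, -0.119, -0.581]}
worktop [ 0.546 -0.009 -0.004]
lid [0.522 0.153 0.085]
mark [0.485 0.167 0.083]
garlic [ 0.397 -0.335  0.039]
blue [ 0.374 -0.432  0.043]
lemon [ 0.438 -0.209  0.048]
tin [ 0.532 -0.294  0.057]
onion [0.541 0.385 0.062]
timer [0.405 0.416 0.043]
lid ((537.8234252929688, 160.88876342773438), (224.71121215820312, 161.6161346435547), 85.08514404296875) [[448.  56.]
 [609.  42.]
 [628. 266.]
 [467. 280.]] 0.08263735161379915 3562
markpx [266.  190.5] 38 [0.4838 0.1668 0.0828]
garlic [ 0.004 -0.363  0.015] [ 0.425 -0.165  1.285] [ 0.215 -0.264  0.65 ]
scene {'camera_matrix': [[363.207, 0.0, 318.105], [0.0, 363.207, 201.583], [0.0, 0.0, 1.0]], 'position': [-0.099, -0.915, 0.571], 'rotation': [0.799, 0.524, -0.155, -0.25]}
[0.22033644 0.53049766 0.24436896] [-3.18219877e-04  1.95643675e-01  9.80674635e-01 -8.43214395e-04] 0.15 0.08573805008021301
```

View pics/crop1.png

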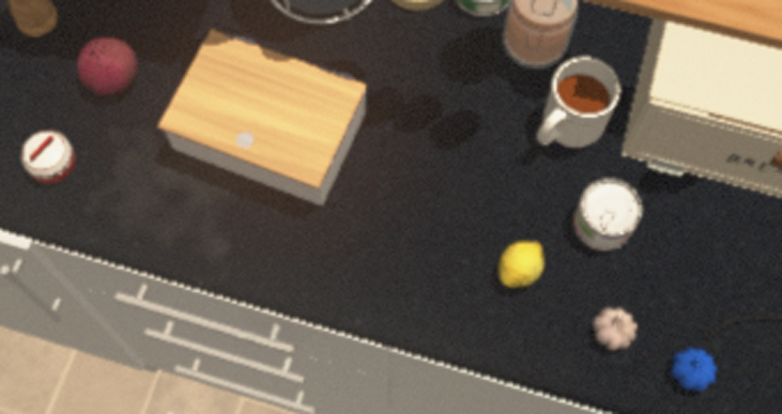

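View pics/scene1.png

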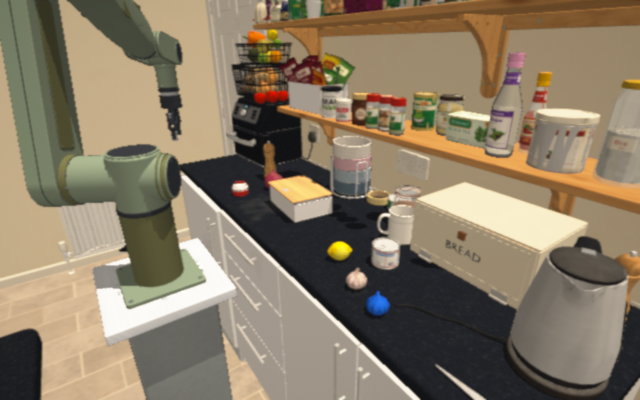

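The pale bulb at top (427,272) / scene (357,279) is the garlic. The blue bulb at top (461,290) / scene (377,303) is the look-alike, so I'll leave it. The mark is at (0.484, 0.167, 0.083), and the caddy origin is about (0.538, 0.161) with yaw −4.9°. The mark's height and its offset from the origin both match the description. Next I'll close the gripper and move above the mark.

Emit:
send_rows([
  {"tx":-0.956,"ty":-0.588,"tz":0.15,"twist":-0.049},
  {"tx":-0.956,"ty":-0.588,"tz":0.15,"twist":-0.049},
  {"tx":-0.956,"ty":-0.588,"tz":0.15,"twist":-0.049},
  {"tx":-0.956,"ty":-0.588,"tz":0.15,"twist":-0.049},
  {"tx":-0.956,"ty":-0.588,"tz":0.15,"twist":-0.049},
  {"tx":-0.956,"ty":-0.588,"tz":0.15,"twist":-0.049},
  {"tx":-0.956,"ty":-0.588,"tz":0.15,"twist":-0.049},
  {"tx":-0.956,"ty":-0.588,"tz":0.15,"twist":-0.049},
  {"tx":-0.956,"ty":-0.588,"tz":0.15,"twist":-0.049},
  {"tx":-0.956,"ty":-0.588,"tz":0.15,"twist":-0.049},
  {"tx":-0.956,"ty":-0.588,"tz":0.15,"twist":-0.049},
], grip=1)

```text
t: 1.52
position: [0.4827, 0.1685, 0.1855]
ee_rot: [0.0, 0.042, 0.999, 0.0]
force: [-0.9, -0.1, 0.7]
width: -0.0001
gripper_force: 0.0
```

Run:
```python
from h import *
o=manip.get_obs();print({k:np.round(o[k],4).tolist() for k in("t","position","ee_rot","force","width","qpos")})
p,d,i=cam("wrist");P=pts(d,i);cv2.imwrite("pics/w1.png",p)
hsv=cv2.cvtColor(p,cv2.COLOR_BGR2HSV)
T=np.load("top1.npz");Q=T["P"]
for (u,v) in[(300,90),(300,105),(190,60),(240,60),(200,70)]: print(u,v,Q[v,u].round(3))
g=Q[258:288,412:442].reshape(-1,3); g=g[(g[:,2]>.012)&(g[:,2]<.1)];print("g",g.min(0).round(3),g.max(0).round(3),np.median(g[g[:,2]>.035],0).round(3))
m=((hsv[...,1]<60)&(abs(P[...,2]-.083)<.005)).astype(np.uint8)
n,l,s,c=cv2.connectedComponentsWithStats(m)
for k in range(1,n):
    if s[k,4]>80: print(s[k],P[l==k].mean(0).round(4),np.ptp(P[l==k],axis=0).round(3))
```

```text
{'t': 1.525, 'position': [0.4827, 0.1685, 0.1855], 'ee_rot': [0.0, 0.0417, 0.9991, 0.0002], 'force': [-0.8707, -0.1311, 0.6712], 'width': -0.0001, 'qpos': [0.1663, 0.1305, 1.76, 0.0004, 1.251, -1.3212]}
300 90 [0.674 0.111 0.334]
300 105 [0.728 0.138 0.185]
190 60 [0.694 0.43  0.317]
240 60 [0.696 0.278 0.366]
200 70 [0.671 0.391 0.317]
g [ 0.375 -0.363  0.015] [ 0.425 -0.312  0.053] [ 0.399 -0.336  0.038]
[307 190  29  28 598] [0.4854 0.1707 0.0842] [0.022 0.022 0.004]
```

View pics/w1.png

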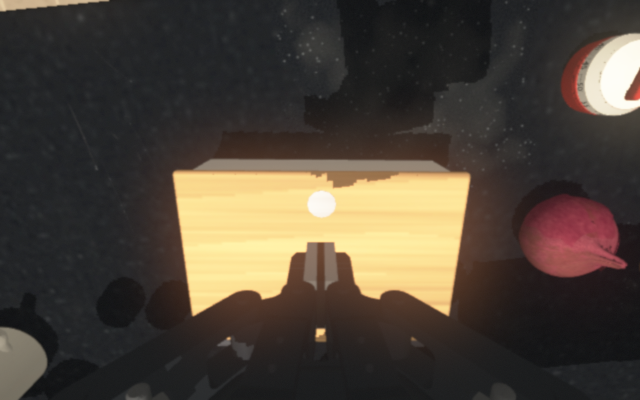

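The wrist view shows the mark at (321,204), 22 mm across, at (0.485, 0.170). That is within 2–4 mm of the top view. The shelf's front edge is at x≈0.67, z≈0.33. I'll come down to just above the mark.

Emit:
send_rows([
  {"tx":-0.005,"ty":0.002,"tz":0.1},
  {"tx":-0.005,"ty":0.002,"tz":0.18},
  {"tx":-0.005,"ty":0.002,"tz":0.2},
  {"tx":-0.005,"ty":0.002,"tz":0.205},
  {"tx":-0.005,"ty":0.002,"tz":0.205},
])

```text
validation failed for argument at $.mo...
```

Emit:
send_rows([
  {"tx":-0.005,"ty":0.002,"tz":0.1,"twist":0},
  {"tx":-0.005,"ty":0.002,"tz":0.18,"twist":0},
  {"tx":-0.005,"ty":0.002,"tz":0.2,"twist":0},
  {"tx":-0.005,"ty":0.002,"tz":0.205,"twist":0},
  {"tx":-0.005,"ty":0.002,"tz":0.205,"twist":0},
])

```text
t: 2.2
position: [0.4866, 0.1681, 0.1046]
ee_rot: [0.001, 0.043, 0.999, 0.0]
force: [0.1, 0.8, 0.4]
width: -0.0002
gripper_force: 0.0
```

Emit:
send_rows([
  {"tx":0.002,"ty":0.001,"tz":0.008,"twist":0},
  {"tx":0.002,"ty":0.001,"tz":0.013,"twist":0},
  {"tx":0.002,"ty":0.001,"tz":0.016,"twist":0},
  {"tx":0.002,"ty":0.001,"tz":0.018,"twist":0},
  {"tx":0.002,"ty":0.001,"tz":0.02,"twist":0},
  {"tx":0.002,"ty":0.001,"tz":0.02,"twist":0},
])

```text
t: 2.95
position: [0.4849, 0.1682, 0.0961]
ee_rot: [-0.0, 0.043, 0.999, -0.0]
force: [-2.9, -0.3, 5.4]
width: 0.0002
gripper_force: 2.7
```

Emit:
send_rows([
  {"tx":0,"ty":0,"tz":0.0025,"twist":0},
  {"tx":0,"ty":0,"tz":0.005,"twist":0},
  {"tx":0,"ty":0,"tz":0.0075,"twist":0},
  {"tx":0,"ty":0,"tz":0.0075,"twist":0},
])

```text
t: 3.45
position: [0.4849, 0.1682, 0.093]
ee_rot: [-0.0, 0.043, 0.999, 0.0]
force: [-3.1, -0.2, 5.9]
width: -0.0001
gripper_force: 2.7
```

Emit:
send_rows([
  {"tx":0,"ty":0,"tz":0.0015,"twist":0},
  {"tx":0,"ty":0,"tz":0.003,"twist":0},
  {"tx":0,"ty":0,"tz":0.004,"twist":0},
  {"tx":0,"ty":0,"tz":0.004,"twist":0},
])

```text
t: 3.95
position: [0.4849, 0.1682, 0.092]
ee_rot: [-0.0, 0.043, 0.999, -0.0]
force: [-4.1, -0.7, 8.8]
width: -0.0003
gripper_force: 4.4
```

Emit:
send_rows([
  {"tx":0,"ty":0,"tz":0.001,"twist":0},
  {"tx":0,"ty":0,"tz":0.0018,"twist":0},
  {"tx":0,"ty":0,"tz":0.0018,"twist":0},
])

```text
t: 4.32
position: [0.4849, 0.1682, 0.0916]
ee_rot: [-0.0, 0.043, 0.999, -0.0]
force: [-4.8, -0.8, 10.8]
width: -0.0001
gripper_force: 5.7
```

Emit:
send_rows([
  {"tx":0,"ty":0,"tz":0.0012,"twist":0},
  {"tx":0,"ty":0,"tz":0.0022,"twist":0},
  {"tx":0,"ty":0,"tz":0.0022,"twist":0},
])

```text
t: 4.7
position: [0.4849, 0.1682, 0.0912]
ee_rot: [-0.0, 0.043, 0.999, -0.0]
force: [-6.4, -1.4, 14.4]
width: -0.0002
gripper_force: 7.3
```

The press reached 14 N, so the latch should be released. I'll let the lid up slowly.

Emit:
send_rows([
  {"tx":0,"ty":0,"tz":-0.005,"twist":0},
  {"tx":0,"ty":0,"tz":-0.011,"twist":0},
  {"tx":0,"ty":0,"tz":-0.017,"twist":0},
  {"tx":0,"ty":0,"tz":-0.023,"twist":0},
  {"tx":0,"ty":0,"tz":-0.029,"twist":0},
  {"tx":0,"ty":0,"tz":-0.035,"twist":0},
  {"tx":0,"ty":0,"tz":-0.04,"twist":0},
  {"tx":0,"ty":0,"tz":-0.04,"twist":0},
])

```text
t: 5.7
position: [0.4854, 0.1681, 0.1054]
ee_rot: [0.001, 0.043, 0.999, 0.0]
force: [1.2, 0.5, 3.7]
width: -0.0001
gripper_force: 1.8
```

The lid is following the fingers at 3.7 N, so I'll keep rising at the same slow pace.

Emit:
send_rows([
  {"tx":0,"ty":0,"tz":-0.006,"twist":0},
  {"tx":0,"ty":0,"tz":-0.012,"twist":0},
  {"tx":0,"ty":0,"tz":-0.018,"twist":0},
  {"tx":0,"ty":0,"tz":-0.024,"twist":0},
  {"tx":0,"ty":0,"tz":-0.03,"twist":0},
  {"tx":0,"ty":0,"tz":-0.036,"twist":0},
  {"tx":0,"ty":0,"tz":-0.042,"twist":0},
  {"tx":0,"ty":0,"tz":-0.048,"twist":0},
  {"tx":0,"ty":0,"tz":-0.053,"twist":0},
  {"tx":0,"ty":0,"tz":-0.058,"twist":0},
  {"tx":0,"ty":0,"tz":-0.062,"twist":0},
  {"tx":0,"ty":0,"tz":-0.066,"twist":0},
  {"tx":0,"ty":0,"tz":-0.07,"twist":0},
  {"tx":0,"ty":0,"tz":-0.074,"twist":0},
  {"tx":0,"ty":0,"tz":-0.078,"twist":0},
  {"tx":0,"ty":0,"tz":-0.082,"twist":0},
  {"tx":0,"ty":0,"tz":-0.086,"twist":0},
  {"tx":0,"ty":0,"tz":-0.09,"twist":0},
])

```text
t: 7.95
position: [0.4847, 0.1681, 0.1411]
ee_rot: [-0.0, 0.043, 0.999, -0.0]
force: [-0.3, -0.7, -0.1]
width: -0.0004
gripper_force: 0.0
```

Emit:
send_rows([
  {"tx":0,"ty":0,"tz":-0.12,"twist":0},
  {"tx":0.05,"ty":-0.04,"tz":-0.15,"twist":0.02},
  {"tx":0.15,"ty":-0.1,"tz":-0.15,"twist":0.05},
  {"tx":0.217,"ty":-0.151,"tz":-0.15,"twist":0.08},
  {"tx":0.217,"ty":-0.151,"tz":-0.15,"twist":0.11},
  {"tx":0.217,"ty":-0.151,"tz":-0.15,"twist":0.14},
  {"tx":0.217,"ty":-0.151,"tz":-0.15,"twist":0.17},
  {"tx":0.217,"ty":-0.151,"tz":-0.15,"twist":0.2},
  {"tx":0.217,"ty":-0.151,"tz":-0.15,"twist":0.23},
  {"tx":0.217,"ty":-0.151,"tz":-0.15,"twist":0.25},
  {"tx":0.217,"ty":-0.151,"tz":-0.15,"twist":0.25},
  {"tx":0.217,"ty":-0.151,"tz":-0.15,"twist":0.25},
], grip=-1)

```text
t: 9.45
position: [0.3931, 0.1154, 0.2011]
ee_rot: [-0.0, 0.736, 0.677, 0.0]
force: [-0.6, -0.2, 0.2]
width: 0.0855
gripper_force: 0.0
```

Run:
```python
from h import *
o=manip.get_obs();print({k:np.round(o[k],4).tolist() for k in("t","position","ee_rot","force","width","qpos")})
p,d,i=cam("scene");P=pts(d,i);p2,d2,i2=cam("wrist");P2=pts(d2,i2)
cv2.imwrite("pics/s2.png",np.hstack([cv2.resize(p[100:300,120:440],(480,300)),cv2.resize(p2,(320,300))]))
for nm,p,P in(("s",p,P),("w",p2,P2)):
    hsv=cv2.cvtColor(p,cv2.COLOR_BGR2HSV)
    m=(P[...,0]>.44)&(P[...,0]<.64)&(P[...,1]>.03)&(P[...,1]<.3)&(P[...,2]>.075)&(P[...,2]<.16)&(hsv[...,1]>50)&(hsv[...,0]<30)
    q=P[m]-[.5395,.163,0]; cx=q@[.9965,-.083,0]; cy=q@[.083,.9965,0]
    for a in range(-85,85,20):
        k=(cx*1000>=a)&(cx*1000<a+20)
        if k.sum()>5: print(nm,a+10,k.sum(),np.median(q[k,2]).round(4))
    print(cx.min(),cx.max(),cy.min(),cy.max())
```

```text
{'t': 9.45, 'position': [0.3931, 0.1154, 0.2011], 'ee_rot': [-0.0, 0.7362, 0.6768, 0.0], 'force': [-0.5997, -0.175, 0.1914], 'width': 0.0855, 'qpos': [0.0736, -0.1146, 1.9722, 0.0, 1.2839, 0.1577]}
s -75 85 0.1233
s -55 103 0.12
s -35 97 0.1148
s -15 84 0.1091
s 5 92 0.1042
s 25 88 0.0981
s 45 81 0.093
s 65 80 0.0872
s 85 16 0.0842
-0.07535336883089956 0.08089662010180974 -0.11502248420077223 0.11272747161645363
w -75 4128 0.1234
w -55 6602 0.1202
w -35 6758 0.1146
w -15 6543 0.1092
w 5 6132 0.1037
w 25 5788 0.0981
w 45 5459 0.0927
w 65 5174 0.0871
w 85 334 0.084
-0.07457528669315125 0.08211571846236133 -0.10888376258005183 0.08134870896441082
```

View pics/s2.png

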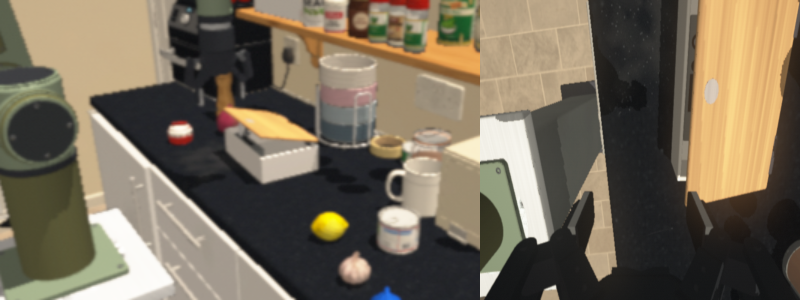

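The lid profile gives an angle of about 0.27, so it is resting on the plunger. The front edge is at caddy x −75 and about z 0.124 on top. The back of one open finger will push and lift the front edge at y −60.

Emit:
send_rows([
  {"tx":0,"ty":0,"tz":0.1,"twist":0},
  {"tx":0,"ty":0,"tz":0.2,"twist":0},
  {"tx":0,"ty":0,"tz":0.24,"twist":0},
  {"tx":0,"ty":0,"tz":0.24,"twist":0},
  {"tx":0,"ty":0.0125,"tz":0.24,"twist":0},
  {"tx":0,"ty":0.02,"tz":0.24,"twist":0},
  {"tx":0,"ty":0.026,"tz":0.24,"twist":0},
  {"tx":0,"ty":0.032,"tz":0.235,"twist":0},
  {"tx":0,"ty":0.036,"tz":0.225,"twist":0},
  {"tx":0,"ty":0.036,"tz":0.225,"twist":0},
])

```text
t: 10.8
position: [0.4037, 0.1146, 0.11]
ee_rot: [-0.003, 0.737, 0.676, -0.003]
force: [-7.8, 1.7, 1.0]
width: 0.0851
gripper_force: 4.0
```

Emit:
send_rows([
  {"tx":0,"ty":0.002,"tz":-0.012,"twist":0},
  {"tx":0,"ty":0.0065,"tz":-0.0275,"twist":0},
  {"tx":0,"ty":0.015,"tz":-0.05,"twist":0},
  {"tx":0,"ty":0.024,"tz":-0.07,"twist":0},
  {"tx":0,"ty":0.038,"tz":-0.0925,"twist":0},
  {"tx":0,"ty":0.038,"tz":-0.0925,"twist":0},
])

```text
t: 11.55
position: [0.4202, 0.1131, 0.1483]
ee_rot: [-0.002, 0.737, 0.676, -0.002]
force: [-9.7, 0.3, 3.9]
width: 0.0853
gripper_force: 5.1
```

```bash
cat > lid.py <<'E'
from h import *
def lid():
    o=manip.get_obs();p,d,i=cam("scene");P=pts(d,i)
    hsv=cv2.cvtColor(p,cv2.COLOR_BGR2HSV)
    q=P-[.5395,.163,0];cx=q@[.9965,-.083,0];cy=q@[.083,.9965,0]
    m=(cx>-.09)&(cx<.14)&(abs(cy)<.12)&(P[...,2]>.1)&(P[...,2]<.26)&(hsv[...,1]>50)&(hsv[...,0]<30)
    x=cx[m];z=P[...,2][m]-.079
    print("n",m.sum(),"theta",np.median(np.arctan2(z,.075-x)).round(3),"top",P[...,2][m].max() if m.any() else 0,o["position"].round(4),o["force"].round(1),o["t"])
    return p
E
python3 -c "
from lid import *
lid()"
```

```text
n 243 theta 0.603 top 0.19381350155214572 [0.4202 0.1131 0.1483] [-9.7  0.3  3.9] 11.55
```

Emit:
send_rows([
  {"tx":0,"ty":0.0135,"tz":-0.0225,"twist":0},
  {"tx":0,"ty":0.0335,"tz":-0.0475,"twist":0},
  {"tx":0,"ty":0.0535,"tz":-0.0725,"twist":0},
  {"tx":0,"ty":0.076,"tz":-0.09,"twist":0},
  {"tx":0,"ty":0.101,"tz":-0.11,"twist":0},
  {"tx":0,"ty":0.126,"tz":-0.125,"twist":0},
  {"tx":0,"ty":0.153,"tz":-0.1375,"twist":0},
  {"tx":0,"ty":0.1885,"tz":-0.155,"twist":0},
  {"tx":0,"ty":0.226,"tz":-0.1675,"twist":0},
  {"tx":0,"ty":0.226,"tz":-0.1675,"twist":0},
])

```text
t: 12.85
position: [0.5141, 0.1049, 0.2154]
ee_rot: [0.001, 0.737, 0.676, 0.001]
force: [-0.5, -0.4, -0.1]
width: 0.0854
gripper_force: 0.1
```

```bash
python3 -c "
from lid import *
p=lid(); cv2.imwrite('pics/s3.png',cv2.resize(p[60:260,140:460],(640,400)))"
```

```text
n 890 theta 1.323 top 0.2598746212610009 [0.5141 0.1049 0.2154] [-0.5 -0.4 -0.1] 12.85
```

View pics/s3.png

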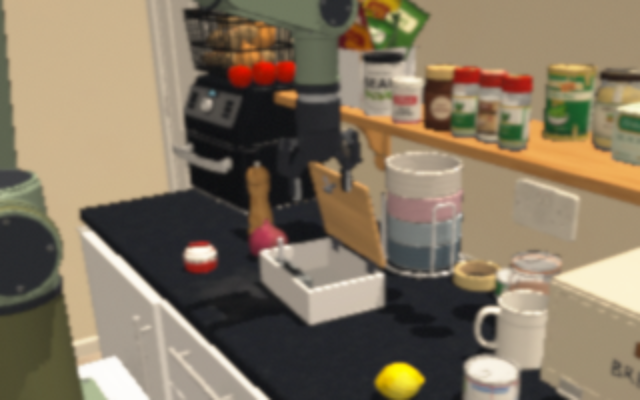

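Emit:
send_rows([
  {"tx":0,"ty":0.025,"tz":0,"twist":0},
  {"tx":0,"ty":0.05,"tz":0,"twist":0},
  {"tx":0,"ty":0.075,"tz":0.005,"twist":0},
  {"tx":0,"ty":0.1,"tz":0.01,"twist":0},
  {"tx":0,"ty":0.12,"tz":0.015,"twist":0},
  {"tx":0,"ty":0.14,"tz":0.02,"twist":0},
  {"tx":0,"ty":0.15,"tz":0.02,"twist":0},
  {"tx":0,"ty":0.155,"tz":0.02,"twist":0},
  {"tx":0,"ty":0.155,"tz":0.02,"twist":0},
])

```text
t: 14.02
position: [0.5745, 0.0998, 0.2071]
ee_rot: [-0.0, 0.737, 0.676, -0.0]
force: [0.3, -0.1, -0.7]
width: 0.0853
gripper_force: 0.0
```

```bash
python3 -c "
from lid import *
lid()"
```

```text
n 1214 theta 1.874 top 0.25918818849234015 [0.5745 0.0998 0.2071] [ 0.3 -0.1 -0.7] 14.025
```

The lid is on its stop at about 1.87. I'll retreat and go to the garlic.

Emit:
send_rows([
  {"tx":0,"ty":-0.1,"tz":0,"twist":0},
  {"tx":-0.03,"ty":-0.22,"tz":0,"twist":0},
  {"tx":-0.15,"ty":-0.3,"tz":0,"twist":0.01},
  {"tx":-0.3,"ty":-0.345,"tz":0,"twist":0.028},
  {"tx":-0.45,"ty":-0.345,"tz":0,"twist":0.028},
  {"tx":-0.6,"ty":-0.345,"tz":0,"twist":0.028},
  {"tx":-0.75,"ty":-0.345,"tz":0.03,"twist":0.028},
  {"tx":-0.9,"ty":-0.345,"tz":0.06,"twist":0.028},
  {"tx":-1,"ty":-0.345,"tz":0.1,"twist":0.028},
  {"tx":-1,"ty":-0.345,"tz":0.1,"twist":0.028},
  {"tx":-1,"ty":-0.345,"tz":0.1,"twist":0.028},
])

```text
t: 15.45
position: [0.4025, -0.2862, 0.1671]
ee_rot: [-0.0, 0.793, 0.609, 0.0]
force: [0.8, 0.4, -0.1]
width: 0.0852
gripper_force: 0.0
```

```bash
python3 -c "
from lid import *
lid()
o=manip.get_obs();print(o['position'],o['ee_rot'],o['qpos'])
p,d,i=cam('wrist');P=pts(d,i);cv2.imwrite('pics/w4.png',p)
m=((P[...,2]>.015)&(P[...,2]<.08)&(abs(P[...,0]-.4)<.045)&(abs(P[...,1]+.337)<.045)).astype(np.uint8)
n,l,s,c=cv2.connectedComponentsWithStats(m)
for k in range(1,n):
  if s[k,4]>100:
    q=P[l==k];print(s[k],np.percentile(q,1,axis=0).round(4),np.percentile(q,99,axis=0).round(4),p[l==k].mean(0).round())
"
```

```text
n 861 theta 1.876 top 0.22874940658439336 [ 0.4025 -0.2862  0.1671] [ 0.8  0.4 -0.1] 15.45
[ 0.40282967 -0.28592929  0.16740788] [-1.64048052e-05  7.93115413e-01  6.09071345e-01  1.95744821e-04] [-7.92912894e-01  1.16027392e-01  1.81746158e+00  4.19874759e-04
  1.20808824e+00 -5.32043907e-01]
[ 307  207   53   54 2187] [ 0.3805 -0.3526  0.0182] [ 0.4268 -0.3073  0.0513] [178. 199. 221.]
```

View pics/w4.png

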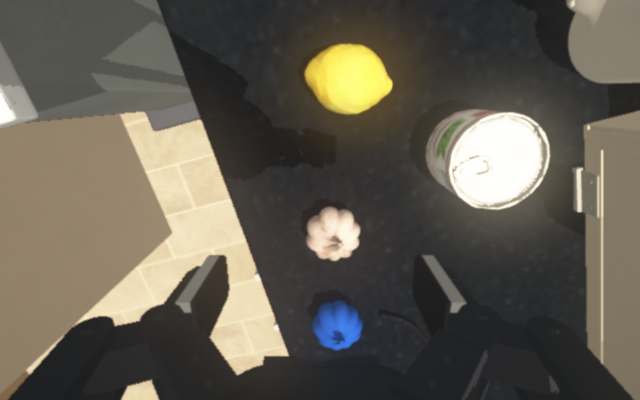

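The garlic is at (333,234), with nothing in the fingers' way; the blue look-alike is at (338,325). The garlic centre is about (0.402, −0.334). I'll go down onto it.

Emit:
send_rows([
  {"tx":-0.116,"ty":0.028,"tz":0.05,"twist":0},
  {"tx":-0.116,"ty":0.028,"tz":0.15,"twist":0},
  {"tx":-0.116,"ty":0.028,"tz":0.25,"twist":0},
  {"tx":-0.116,"ty":0.028,"tz":0.33,"twist":0},
  {"tx":-0.116,"ty":0.028,"tz":0.358,"twist":0},
  {"tx":-0.116,"ty":0.028,"tz":0.358,"twist":0},
  {"tx":-0.116,"ty":0.028,"tz":0.358,"twist":0},
])

```text
t: 16.42
position: [0.4027, -0.3355, 0.0256]
ee_rot: [0.002, 0.793, 0.609, 0.0]
force: [-0.1, -0.6, 0.1]
width: 0.0857
gripper_force: 0.0
```

Emit:
send_rows([
  {"tx":0,"ty":0,"tz":0,"twist":0},
  {"tx":0,"ty":0,"tz":0,"twist":0},
  {"tx":0,"ty":0,"tz":0,"twist":0},
  {"tx":0,"ty":0,"tz":0,"twist":0},
  {"tx":0,"ty":0,"tz":0,"twist":0},
  {"tx":0,"ty":0,"tz":0,"twist":0},
  {"tx":0,"ty":0,"tz":0,"twist":0},
  {"tx":0,"ty":0,"tz":0,"twist":0},
], grip=1, newtons=20)

```text
t: 17.42
position: [0.4019, -0.3352, 0.025]
ee_rot: [0.001, 0.793, 0.609, 0.0]
force: [-1.2, 1.0, 4.9]
width: 0.0493
gripper_force: 20.2
```

Emit:
send_rows([
  {"tx":0,"ty":0,"tz":-0.05,"twist":0},
  {"tx":0,"ty":0,"tz":-0.18,"twist":0},
  {"tx":0,"ty":0,"tz":-0.32,"twist":0},
  {"tx":0.05,"ty":0,"tz":-0.4,"twist":-0.02},
  {"tx":0.15,"ty":0.043,"tz":-0.4,"twist":-0.045},
  {"tx":0.27,"ty":0.043,"tz":-0.4,"twist":-0.07},
  {"tx":0.4,"ty":0.043,"tz":-0.4,"twist":-0.095},
  {"tx":0.53,"ty":0.043,"tz":-0.4,"twist":-0.12},
  {"tx":0.65,"ty":0.043,"tz":-0.4,"twist":-0.145},
  {"tx":0.75,"ty":0.043,"tz":-0.4,"twist":-0.17},
  {"tx":0.85,"ty":0.043,"tz":-0.4,"twist":-0.195},
  {"tx":0.92,"ty":0.043,"tz":-0.4,"twist":-0.22},
  {"tx":0.97,"ty":0.043,"tz":-0.4,"twist":-0.245},
  {"tx":1,"ty":0.043,"tz":-0.4,"twist":-0.265},
  {"tx":1,"ty":0.043,"tz":-0.4,"twist":-0.278},
  {"tx":1,"ty":0.043,"tz":-0.4,"twist":-0.278},
  {"tx":1,"ty":0.043,"tz":-0.4,"twist":-0.278},
])

```text
t: 19.55
position: [0.5215, 0.0471, 0.1839]
ee_rot: [-0.0, 0.044, 0.999, -0.0]
force: [0.6, 0.1, -0.9]
width: 0.0486
gripper_force: 21.1
```

```bash
python3 -c "
from lid import *
p=lid()
o=manip.get_obs();print(o['position'],o['ee_rot'],o['qpos'],o['width'])
q,_,_=cam('wrist')
cv2.imwrite('pics/s5.png',np.hstack([cv2.resize(p[60:260,140:460],(480,300)),cv2.resize(q,(320,300))]))
"
```

```text
n 839 theta 1.872 top 0.22900502856550492 [0.5215 0.0471 0.1839] [ 0.6  0.1 -0.9] 19.55
[0.52154783 0.04711204 0.18388292] [-2.58231775e-05  4.36158528e-02  9.99048376e-01 -9.64220373e-06] [-7.52606997e-02  1.58271322e-01  1.73173718e+00 -2.20201557e-05
  1.25163517e+00 -1.55879073e+00] 0.048974100386011424
```

View pics/s5.png

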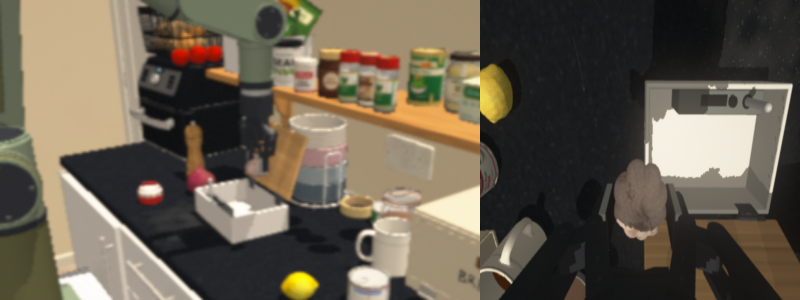

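The garlic is held well, and the caddy is open with the lid standing. I'll move over the caddy and check the camera's clearance from the plunger.

Emit:
send_rows([
  {"tx":-0.02,"ty":0.1,"tz":0,"twist":0},
  {"tx":-0.045,"ty":0.2,"tz":0,"twist":0},
  {"tx":-0.045,"ty":0.27,"tz":0,"twist":0},
  {"tx":-0.045,"ty":0.2925,"tz":0.05,"twist":0},
  {"tx":-0.045,"ty":0.2925,"tz":0.1,"twist":0},
  {"tx":-0.045,"ty":0.2925,"tz":0.1,"twist":0},
])

```text
t: 20.4
position: [0.547, 0.1612, 0.1404]
ee_rot: [-0.003, 0.043, 0.999, -0.001]
force: [-1.0, -0.1, -0.2]
width: 0.0487
gripper_force: 21.1
```

```bash
python3 -c "
from lid import *
o=manip.get_obs();i=manip.camera_info('wrist');print(o['position'],o['force'],np.array(i['position'])-o['position'])
p,d,i=cam('wrist');P=pts(d,i);q=P-[.5395,.163,0];cx=q@[.9965,-.083,0];cy=q@[.083,.9965,0];z=P[...,2]
m=(z>.085)&(z<.125)&(cx<-.03)&(cx>-.08)&(abs(cy)<.1)
print(m.sum(),cx[m].mean(),cy[m].mean(),z[m].max()) if m.any() else 0
m=(abs(z-.067)<.004)&(abs(cx)<.09)&(abs(cy)<.125);print([np.percentile(a[m],[1,99]).round(4) for a in(cx,cy)])
"
```

```text
[0.54699651 0.16124539 0.14040778] [-0.9851291  -0.14085164 -0.15052661] [-0.07604606  0.00831755  0.12949226]
445 -0.05568823591463644 0.04640668662798176 0.11340705215442531
[array([-0.0731,  0.0731]), array([-0.1056,  0.1118])]
```

Emit:
send_rows([
  {"tx":-0.003,"ty":0,"tz":0.08,"twist":0},
  {"tx":-0.003,"ty":0,"tz":0.16,"twist":0},
  {"tx":-0.003,"ty":0,"tz":0.22,"twist":0},
  {"tx":-0.003,"ty":0,"tz":0.245,"twist":0},
  {"tx":-0.003,"ty":0,"tz":0.257,"twist":0},
  {"tx":-0.003,"ty":0,"tz":0.26,"twist":0},
  {"tx":-0.003,"ty":0,"tz":0.26,"twist":0},
])

```text
t: 21.32
position: [0.5516, 0.1623, 0.0409]
ee_rot: [0.001, 0.043, 0.999, 0.0]
force: [0.4, -1.2, -0.4]
width: 0.0487
gripper_force: 21.1
```

Emit:
send_rows([
  {"tx":0,"ty":0,"tz":0.006,"twist":0},
  {"tx":0,"ty":0,"tz":0.011,"twist":0},
  {"tx":0,"ty":0,"tz":0.014,"twist":0},
  {"tx":0,"ty":0,"tz":0.0165,"twist":0},
  {"tx":0,"ty":0,"tz":0.0165,"twist":0},
])

```text
t: 21.95
position: [0.5508, 0.1622, 0.0341]
ee_rot: [-0.0, 0.043, 0.999, -0.0]
force: [-1.8, -0.5, 5.7]
width: 0.0487
gripper_force: 21.5
```

The garlic is on the floor with light contact. I'll open the gripper and go straight up.

Emit:
send_rows([
  {"tx":0,"ty":0,"tz":-0.001,"twist":0},
  {"tx":0,"ty":0,"tz":-0.002,"twist":0},
  {"tx":0,"ty":0,"tz":-0.002,"twist":0},
  {"tx":0,"ty":0,"tz":-0.002,"twist":0},
  {"tx":0,"ty":0,"tz":-0.002,"twist":0},
  {"tx":0,"ty":0,"tz":-0.002,"twist":0},
  {"tx":0,"ty":0,"tz":-0.03,"twist":0},
  {"tx":0,"ty":0,"tz":-0.1,"twist":0},
  {"tx":0,"ty":0,"tz":-0.22,"twist":0},
  {"tx":0,"ty":0,"tz":-0.36,"twist":0},
  {"tx":0.1,"ty":0,"tz":-0.48,"twist":0},
  {"tx":0.25,"ty":0,"tz":-0.48,"twist":0},
  {"tx":0.35,"ty":0,"tz":-0.48,"twist":0},
  {"tx":0.35,"ty":0,"tz":-0.48,"twist":0},
], grip=-1)

```text
t: 23.7
position: [0.4087, 0.1745, 0.2258]
ee_rot: [0.0, 0.042, 0.999, 0.0]
force: [0.1, 0.2, 0.2]
width: 0.0856
gripper_force: 0.0
```

```bash
python3 -c "
from lid import *
p=lid();t,_,_=cam('top');q,_,_=cam('wrist')
cv2.imwrite('pics/s6.png',np.vstack([np.hstack([cv2.resize(p[100:300,120:440],(400,250)),cv2.resize(q,(400,250))]),cv2.resize(t[120:320,120:520],(800,340))]))
"
```

```text
n 1246 theta 1.876 top 0.22899062178224916 [0.4087 0.1745 0.2258] [0.1 0.2 0.2] 23.7
```

View pics/s6.png

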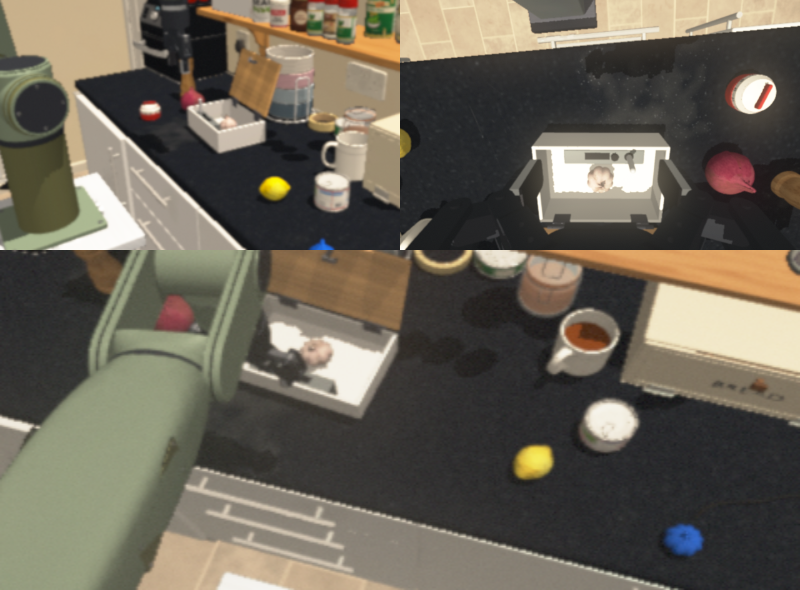

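The garlic sits inside the caddy (wrist crop about (600,178)) and the lid is standing open. The lemon, tin, onion and timer look unmoved, and the gripper is clear.

```bash
python3 -c "
from plant import manip
print(manip.sign_off())"
```

```text
the job is handed in; nothing more can be done
None
```

The job is handed in: the garlic was set down inside the caddy, the lid was let up slowly and stands open by itself at about 1.87 rad, and the other things look unmoved (about 24 s on the clock; no verdict came back).

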